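Lock a parts carton away in a steel case

ROBOT

A 6-joint arm with a two-finger parallel gripper is mounted at the origin on a cart in front of the work surface, level with it; the furniture and walls round the work are solid. World frame = base frame: x ahead of the robot, y to its left, z up, the work surface at z = 0. Lengths are in m, angles in rad, forces in N, time in s.
With the tool pointing down it reaches from about 0.375 to 0.975 m from the base axis. Payload 3.8 kg.
Tool frame: the origin (TCP) lies on the front face of the gripper's body, between the roots of the fingers; the fingertips stand 64 mm ahead of it and the grasp point (between the pads) lies 45 mm ahead of it (r.tcp_to_grasp is the distance from the TCP to the grasp point, in m); y points along the fingers, x is the direction in which the jaws open and shut, and the axes are right-handed (so a half turn about y gives the same grasp; the last joint's range is limited). The gripper opens to 88 mm and grips with 3 to 60 N. Pads are 18 mm wide; open, the fingers measure 123 mm over their backs; the gripper's body (75 mm by 187 mm) begins 45 mm behind the grasp point.
Start: joints at [-1.361, 0.264, 1.604, -0, 1.274, -0.037], TCP at [0.165, -0.655, 0.303] pointing down, gripper open.
Joint ranges: [-2.63, 2.63], [-0.94, 2.18], [0.31, 2.57], [-1.31, 4.45], [0, 2.66], [-2.55, 2.55]. Speed limits (rad/s): [2.57, 2.57, 3.14, 3.14, 3.14, 3.14].

INTERFACE

Orientations are given as a unit quaternion [w, x, y, z].
In Python, from bench import r gives the robot as it stands.
- The arm moves only by the tool apply_moves, never from a script. Its argument "motion" is a list of rows, each a list of 7 numbers: the closure, from -1 (fully open) to 1 (shut), so that 0 is half open, then the shift along the world's x, y, z in mm, then the turn, a rotation vector about the world's x, y, z in rad. A call has 1 to 5 rows; each row is the pose to reach, as a shift and turn from the pose measured when the call began; what a row does not reach only later rows make up. A row lasts 1/8 s, in which the tool goes at most 62.5 mm and 10.7 degrees, less where a joint would pass 70% of its speed; a pose out of reach is approached as far as the arm can. A call with a gripper value outside its range is refused whole. The fingers move at their own pace and stop on an object; "grip_force" is the grip in N (left out, the last holds). Time passes only in rows, so rows that repeat a pose let the fingers close. It gives the time, the measured TCP pose, the force and the opening at its end, in the units of the state.
- r.sense(): the state, without advancing time (a new reading comes with each control period).
- r.grab_frame(name): name is "scene" or "top" or "wrist"; returns the picture (384x512x3 uint8, red, green, blue); there is no depth.
- r.camera_params(name): a dict with "intrinsics" (3x3 intrinsics, pixels), "D" ([k1, k2, p1, p2, k3] as OpenCV has them; the pictures are not rectified), "R" (3x3) and "t" (3): a world point X has camera coordinates R X + t; the wrist camera has in their place "hand_eye" (4x4, takes a point from camera to tool coordinates, whose origin is the TCP and whose axes are the tool frame's). Camera axes: x right, y down, z forward; pixel columns grow to the right and rows downward; lengths in m; the calibration is good to about 2 mm. A picture is of the moment at which its call begins: read the wrist's pose just before it. camera_params takes no time and is no camera call.
- r.job_done(): hands the job in, once; it reports no verdict.
The state is a dict: "time_s": time; "joint_pos": joint angles; "joint_velocities": joint speeds; "joint_efforts": joint torques, N m; "tool_pos": TCP position; "orientation": TCP orientation; "wrist_force": force on the tool from outside, world axes, zero at the start; "wrist_torque": the same for the moment, N m; "gripper_width": finger opening in m.
Only numpy, scipy, OpenCV 4.12 (cv2) and the standard library are available. Lean on these libraries where they do the work, as an engineer would, in place of code of your own. Each camera call takes 0.05 s, during which the arm holds its last target.

TASK

Put the smaller of the two brown cartons into the open steel case, shut the lid fully (first moving the padlock's shackle aside if it stands in the way of the lid's lug), swing the shackle round so that it stands over the lug's eye, and press it down until the hidden pawl clicks and it stays down. Leave the larger carton, the oil bottle and the paste jar standing where they are.

Things in the scene. Friction and masses are not known exactly. Their poses are not given: they have to be found in the camera images.
- case: Grey open steel case fixed to the bench: 124 mm deep (its x), 150 wide (y), 62 high, walls and floor 4 mm. Origin: centre of the underside; x points from front (padlock) to back (hinge), z up. A brass padlock body, 34 (x) by 68 (y) mm, 14 to 60 mm above the bench, is bolted to its front, centre at x = -83, y = 0. 12 mm deep carrying handles on both ends.
- lid (a joint): Lid angle: 0 shut flat on the rim, grows as it opens up and back (stop at 1.95 rad); starts wide open, leaning back past upright. Stiff hinge: stays where it is left; 2 to 3 N at its front edge moves it. A 5 mm steel plate, 124 by 150 mm; shut, its top is 67 mm above the bench. Its lug cannot come down past a shackle whose turn angle is under 0.9 rad.
- lid_hinge (a point): Middle of the lid's hinge line: at case x = +62 mm, y = 0, z = 62 mm. The hinge runs along the case's y.
- lid_edge (a point): Middle of the lid's front edge, 124 mm from the hinge line; moves with the lid. Its x axis points to the hinge, its z axis out of the lid's outer (upper) face.
- lug_eye (a point): Centre of the 16 mm eye in the lid's lug, 145 mm from the hinge line; moves with the lid. The lug is a flat steel tongue, 28 mm wide, 5 mm thick, that goes on 42 mm beyond the lid's front edge in the lid's plane, at the case's y = -20 mm. Shut, the eye lies over the padlock's hole for the short leg (case x = -83, y = -20).
- shackle_turn (a joint): Angle of the padlock's shackle about its upright long leg (case y = +20 mm): 0 (a firm stop) = short leg over the padlock's hole; grows as it swings out to the front, up to 2.4 rad. At angle a the short leg lies 40 mm from the pivot towards (-sin a, -cos a) in the case's x, y. Starts raised at any angle from 0.1 to 2.2; light friction (about 1 N at the short leg) keeps it where it is left.
- shackle_press (a joint): How far the shackle is pushed down, m: 0 raised (held up by a spring of 4 to 6 N), 0.028 bottomed. Pressed at turn angle 0, about 8 to 10 N takes it past a hidden sprung pawl; from about 0.027 down it is caught and stays at about 0.026 when let go; let go sooner, it springs back up to 0.
- shackle_pivot (a point): Point on the long leg's upright axis at the lock body's top (case x = -83, y = +20, z = 60 mm). Its axes turn with the shackle; the short leg lies along its -y.
- shackle_crown (a point): Top of the shackle's crown, midway between its legs: the place to press. The shackle is an upside-down U of 9 mm round steel bar, legs 40 mm apart. Raised, this point is 115 mm above the bench and the short leg's end 71 mm (4 mm above the shut lug); latched, this point is at 89 mm.
- small_carton: The smaller brown carton, 54 (x) by 67 (y) by 38 (z) mm, 100 to 240 g; origin at the centre of its underside.
- big_carton: The larger brown carton, 63 (x) by 89 (y) by 61 (z) mm; origin at the centre of its underside. Leave it alone.
- oil_bottle: Slim oil bottle with a spout, 45 mm across, 150 mm tall; origin at the centre of its underside. Leave it alone.
- paste_jar: White jar with a screw lid, 56 mm across, 70 mm tall; origin at the centre of its underside. Leave it alone.
Mind the look-alikes: they are no part of the job. What is shaped like the small_carton but turquoise is not meant.

How it is judged:
At the end, for the whole second after the job is handed in: The small carton rests inside the case, the lid is shut (within 0.04 rad), the shackle stands over the lug's eye (within 0.12 rad) and is latched: it stays pressed more than 24.5 mm down with nothing touching it (value of joint shackle_press above 0.0245 m and value of joint shackle_turn below 0.12 rad and value of joint lid below 0.04 rad and x of small_carton in the frame of case between -0.06 and 0.06 m and y of small_carton in the frame of case between -0.073 and 0.073 m and z of small_carton in the frame of case below 0.05 m and linear speed of small_carton below 0.02 m/s).
It fails at once if the big carton is moved more than 30 mm or tipped over (distance of big_carton from where it was at the start of the episode above 0.03 m or angle between big_carton's own z axis and vertical above 0.35 rad).
It fails at once if the oil bottle is moved more than 30 mm or tipped over (distance of oil_bottle from where it was at the start of the episode above 0.03 m or angle between oil_bottle's own z axis and vertical above 0.35 rad).
It fails at once if the paste jar is moved more than 30 mm or tipped over (distance of paste_jar from where it was at the start of the episode above 0.03 m or angle between paste_jar's own z axis and vertical above 0.35 rad).
It also fails if it takes over 70 s, if anything falls off the work surface, if the arm or the gripper's body presses on something with over 40 N, if the wrist force passes 120 N, or if a joint passes its speed limit or range.

## Working session

There is one attempt and no reset: what is moved stays moved. The work goes in short steps, Python scripts to look and compute and a tool call to move; the robot and the scene stay as the last step left them, time stands still between calls to the robot, and variables do not carry over. Pictures are saved under pics/ and viewed, and the job is handed in when it is done.

Besides the shell and the picture viewer there is one more tool, called after "Emit:" as name([rows], argument=value, ...), one row to a line, values as JSON. apply_moves: Moves the arm, as the interface text tells. Its arguments: {"type":"object","properties":{"motion":{"type":"array"},"grip_force":{"type":"number"}},"required":["motion"]}

```bash
mkdir -p pics; ls
python3 - <<'E'
from bench import r
import cv2,numpy as np
print(r.sense())
for n in("scene","top"):
    im=r.grab_frame(n); cv2.imwrite(f"pics/{n}0.png",im[:,:,::-1])
for n in("scene","top","wrist"):
    print(n,r.camera_params(n))
E
```

```text
pics
{'time_s': 0.0, 'joint_pos': array([-1.36089814e+00,  2.64701123e-01,  1.60533499e+00, -1.22166926e-05,
        1.27367499e+00, -3.68986401e-02]), 'joint_velocities': array([-0.00025384, -0.00059404,  0.0013793 , -0.00045469,  0.00212536,
       -0.00106963]), 'joint_efforts': array([-2.21808773e-04, -5.02112925e+01, -3.56874382e+01,  7.27381837e-02,
        2.93826777e-02, -2.10347448e-04]), 'tool_pos': array([ 0.1647832 , -0.65401029,  0.30144397]), 'orientation': array([ 0.55821996, -0.55726253,  0.43523009, -0.43407801]), 'wrist_force': array([-0.07103002, -0.39901633,  0.11769052]), 'wrist_torque': array([-0.06305423, -0.0214327 , -0.04269317]), 'gripper_width': 0.08810994625601822}
scene {'intrinsics': array([[453.95754747,   0.        , 247.99629987],
       [  0.        , 453.95754747, 183.28509721],
       [  0.        ,   0.        ,   1.        ]]), 'D': array([0.02006697, 0.        , 0.        , 0.        , 0.        ]), 'R': array([[-0.83237972, -0.5538229 ,  0.02059588],
       [-0.40101808,  0.57623519, -0.71213588],
       [ 0.38252909, -0.60102678, -0.70173948]]
[... 410 characters left out ...]
    [ 0.18538386,  0.00850988, -0.98262933]]), 't': array([0.06030242, 0.56637892, 1.36347648])}
wrist {'intrinsics': array([[319.7400295 ,   0.        , 252.28139665],
       [  0.        , 319.7400295 , 196.23526512],
       [  0.        ,   0.        ,   1.        ]]), 'D': array([0.00080733, 0.        , 0.        , 0.        , 0.        ]), 'hand_eye': array([[ 9.99999762e-01,  6.70999078e-04, -1.62116327e-04,
         9.60971160e-04],
       [ 3.31340348e-04, -2.60541362e-01,  9.65462630e-01,
        -8.24323696e-02],
       [ 6.05586526e-04, -9.65462453e-01, -2.60541522e-01,
         6.72726234e-02],
       [ 0.00000000e+00,  0.00000000e+00,  0.00000000e+00,
         1.00000000e+00]])}
```

View pics/scene0.png

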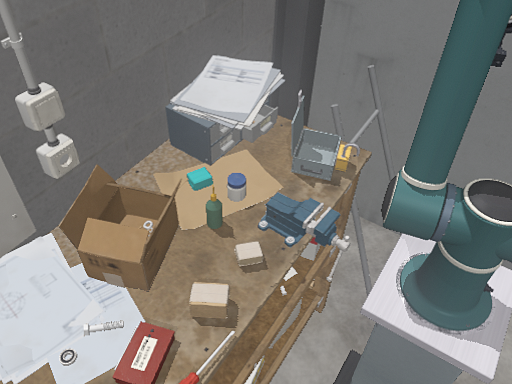

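View pics/top0.png

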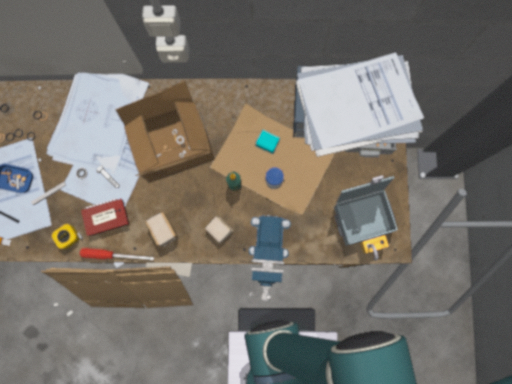

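```bash
cat > h.py <<'E'
import numpy as np,cv2
from bench import r
from scipy.spatial.transform import Rotation as Ro
def cam(n):
    c=r.camera_params(n); 
    if n!="wrist": return c["intrinsics"],c["D"],c["R"],c["t"]
    s=r.sense(); q=s["orientation"]; Rt=Ro.from_quat([q[1],q[2],q[3],q[0]]).as_matrix(); p=s["tool_pos"]
    H=c["hand_eye"]; Rw=Rt@H[:3,:3]; pw=Rt@H[:3,3]+p
    return c["intrinsics"],c["D"],Rw.T,-Rw.T@pw
def ray(C,uv):
    K,D,R,t=C; x=cv2.undistortPoints(np.array([[uv]],float),K,D)[0,0]
    d=R.T@np.array([x[0],x[1],1]); return -R.T@t,d
def onz(C,uv,z):
    o,d=ray(C,uv); return o+d*(z-o[2])/d[2]
def proj(C,X):
    K,D,R,t=C; X=np.atleast_2d(X).astype(float)
    return cv2.projectPoints(X,cv2.Rodrigues(R)[0],t,K,D)[0][:,0]
def crop(im,x0,y0,x1,y1,s,f):
    c=cv2.resize(im[y0:y1,x0:x1],None,fx=s,fy=s,interpolation=cv2.INTER_CUBIC); cv2.imwrite(f,c[:,:,::-1])
E
python3 - <<'E'
from h import *
im=cv2.imread("pics/top0.png")[:,:,::-1]
crop(im,325,165,415,265,6,"pics/tcase.png"); crop(im,140,200,250,260,7,"pics/tcart.png")
im=cv2.imread("pics/scene0.png")[:,:,::-1]
crop(im,280,85,380,185,6,"pics/scase.png"); crop(im,180,230,280,330,6,"pics/scart.png")
C=cam("top"); 
for n,uv,z in [("small",(218,230),.038),("big",(161,230),.06),("case",(367,215),.03),("lock",(375,244),.06)]: print(n,onz(C,uv,z))
s=r.sense();q=s["orientation"];print(Ro.from_quat([q[1],q[2],q[3],q[0]]).as_matrix())
E
```

```text
small [0.44450748 0.19315731 0.038     ]
big [0.44131526 0.35798787 0.06      ]
case [ 0.49165544 -0.25096526  0.03      ]
lock [ 0.40292864 -0.26510134  0.06      ]
[[ 2.44298158e-01 -4.51516570e-04  9.69700060e-01]
 [-9.69698061e-01  1.96935058e-03  2.44298571e-01]
 [-2.01998423e-03 -9.99997959e-01  4.32739762e-05]]
```

View pics/tcase.png

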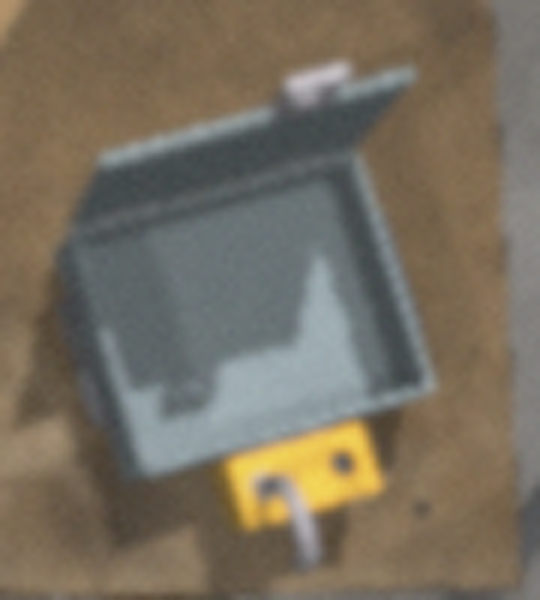

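View pics/tcart.png

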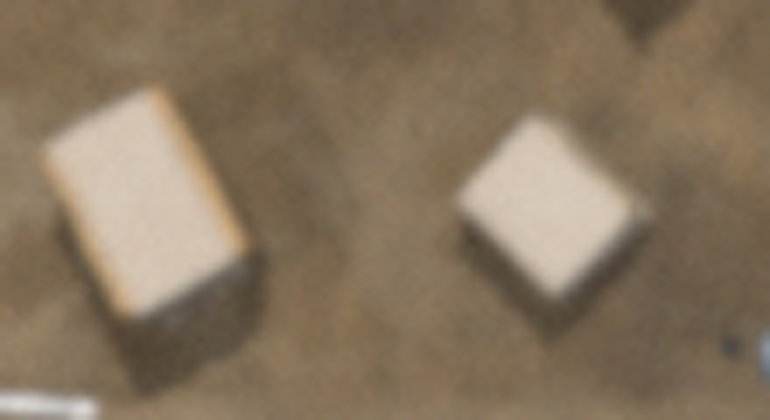

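View pics/scase.png

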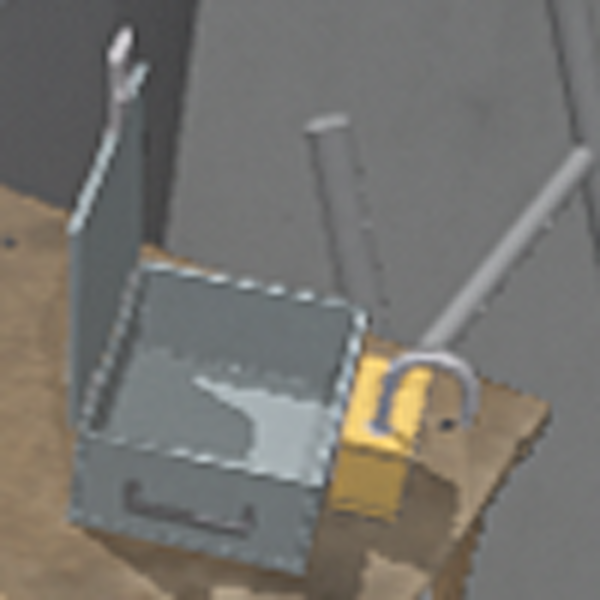

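View pics/scart.png

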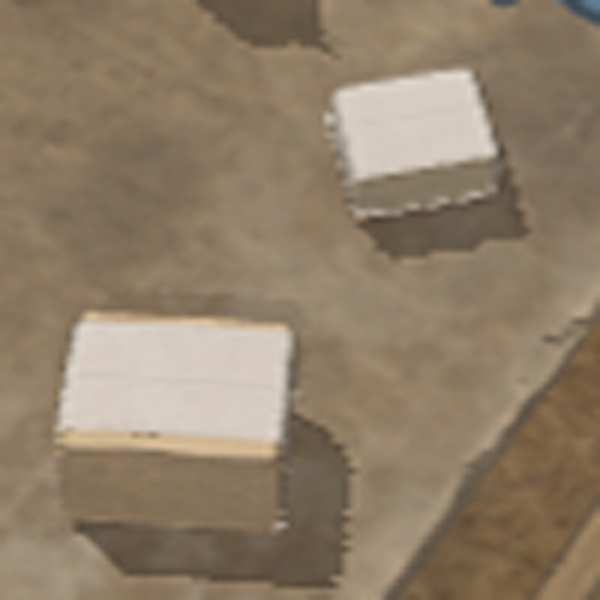

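```bash
cat > fit.py <<'E'
from h import *
from scipy.optimize import least_squares
def fit(obs,x0):
    # obs: list of (camname, uv, local xyz)
    Cs={n:cam(n) for n in set(o[0] for o in obs)}
    def W(p,L): c,s=np.cos(p[2]),np.sin(p[2]); return np.array([p[0]+c*L[0]-s*L[1],p[1]+s*L[0]+c*L[1],L[2]])
    f=lambda p: np.concatenate([proj(Cs[n],W(p,L))[0]-uv for n,uv,L in obs])
    s=least_squares(f,x0,loss="soft_l1"); return s.x,f(s.x).reshape(-1,2)
E
python3 - <<'E'
from fit import *
T=lambda u,v:(325-.4+u/6,165-.4+v/6); S=lambda u,v:(280-.4+u/6,85-.4+v/6)
o=[("top",T(75,238),(.062,.075,.062)),("top",T(357,155),(.062,-.075,.062)),("top",T(432,388),(-.062,-.075,.062)),("top",T(140,472),(-.062,.075,.062)),
("scene",S(80,435),(.062,.075,.062)),("scene",S(325,483),(-.062,.075,.062)),("scene",S(362,310),(-.062,-.075,.062)),("scene",S(147,265),(.062,-.075,.062)),("scene",S(72,522),(.062,.075,0)),("scene",S(305,572),(-.062,.075,0))]
for sub in (o,o[:4],o[4:]):
    p,e=fit(sub,[.49,-.25,.2]); print(p,np.abs(e).max()); 
p,e=fit(o,[.49,-.25,.2]);print(e.round(1))
C=cam("top"); c,s=np.cos(p[2]),np.sin(p[2])
def loc(X): d=X-[p[0],p[1],0]; return np.array([c*d[0]+s*d[1],-s*d[0]+c*d[1],X[2]])
print("short",loc(onz(C,T(308,560),.075)),"hole",loc(onz(C,T(345,462),.06)),"long",loc(onz(C,T(272,485),.06)))
T=lambda u,v:(140-.4+u/7,200-.4+v/7); S=lambda u,v:(180-.4+u/6,230-.4+v/6)
P=[onz(C,T(*q),.038) for q in [(535,115),(640,212),(555,298),(460,200)]]
C=cam("scene"); Q=[onz(C,S(*q),.038) for q in [(470,70),(495,157),(355,182),(335,92)]]
for A in (P,Q):
  A=np.array(A);print(A.round(4).tolist(),A.mean(0),[np.linalg.norm(A[i]-A[i-1]) for i in range(4)])
  for i in range(4): d=A[i]-A[i-1]; print(np.degrees(np.arctan2(d[1],d[0])))
print("camscene",-C[2].T@C[3])
E
```

```text
[ 0.48349254 -0.24339894  0.28003551] 1.8950721221618778
[ 0.48267952 -0.24225778  0.27182578] 1.309321405113053
[ 0.4850266  -0.24503068  0.29258281] 1.4205449302463649
[[-1.  -1.1]
 [ 0.2 -1. ]
 [ 1.   0.3]
 [ 0.9  0.6]
 [-0.1  0.1]
 [-0.1  1. ]
 [ 1.9 -0.2]
 [-0.4 -0.5]
 [-0.5  0.6]
 [ 0.1  1.2]]
short [-0.12204385  0.01470375  0.075     ] hole [-0.08255044 -0.02069812  0.06      ] long [-0.08328306  0.01689725  0.06      ]
[[0.4861, 0.1999, 0.038], [0.445, 0.1546, 0.038], [0.4086, 0.1898, 0.038], [0.4497, 0.2309, 0.038]] [0.44736737 0.19380209 0.038     ] [np.float64(0.047807432495541216), np.float64(0.06116820670946957), np.float64(0.05069464301123449), np.float64(0.05817344395254672)]
-40.46129250638565
-132.18275482944037
135.9746144888354
44.976998003385255
[[0.4456, 0.1586, 0.038], [0.4122, 0.1912, 0.038], [0.4532, 0.2348, 0.038], [0.4865, 0.2012, 0.038]] [0.44937316 0.19646152 0.038     ] [np.float64(0.059082125532100384), np.float64(0.046630047038324816), np.float64(0.059783026442097056), np.float64(0.04731718807191843)]
-133.91419924868538
135.6735386355989
46.73472497903965
-45.164639311126976
camscene [0.07931099 0.78979313 0.96466952]
```

Emit:
apply_moves([
  [-1, 45, 40, 10, 0, 0, 0],
  [-1, 90, 80, 20, 0, 0, 0],
  [-1, 135, 120, 30, 0, 0, 0.1],
  [-1, 180, 170, 35, 0, 0, 0.2],
  [-1, 225, 220, 40, 0, 0, 0.3],
])

```text
time_s: 0.72
tool_pos: [0.3842, -0.4397, 0.3406]
orientation: [0.617, -0.616, 0.346, -0.345]
wrist_force: [-0.0, 0.5, 0.2]
gripper_width: 0.088
```

Emit:
apply_moves([
  [-1, 20, 55, 0, 0, 0, 0.1],
  [-1, 40, 110, 0, 0, 0, 0.2],
  [-1, 60, 170, 0, 0, 0, 0.28],
  [-1, 65, 230, 0, 0, 0, 0.28],
  [-1, 65, 290, 0, 0, 0, 0.28],
])

```text
time_s: 1.35
tool_pos: [0.4491, -0.1476, 0.3401]
orientation: [0.66, -0.659, 0.257, -0.255]
wrist_force: [0.8, -0.1, -0.0]
gripper_width: 0.0877
```

Emit:
apply_moves([
  [-1, 0, 60, 0, 0, 0, 0],
  [-1, 0, 120, 0, 0, 0, 0],
  [-1, 0, 180, -20, 0, 0, 0],
  [-1, 0, 240, -60, 0, 0, 0],
  [-1, 0, 300, -100, 0, 0, 0],
])

```text
time_s: 1.98
tool_pos: [0.4487, 0.1377, 0.2505]
orientation: [0.66, -0.658, 0.256, -0.255]
wrist_force: [1.0, -0.5, -0.2]
gripper_width: 0.0882
```

Run:
```python
from h import *
s=r.sense();print(s["tool_pos"],s["joint_pos"].round(2),s["time_s"])
C=cam("wrist"); im=r.grab_frame("wrist"); cv2.imwrite("pics/w1.png",im[:,:,::-1])
print(proj(C,[[.4475,.194,.038]]))
```

```text
[0.44872245 0.13765222 0.25048238] [ 0.24 -0.09  2.09  0.    1.15  0.98] 1.975
[[208.96941826 139.68794668]]
```

View pics/w1.png

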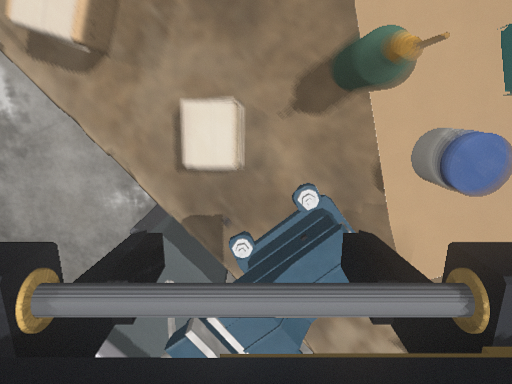

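Run:
```python
from h import *
C=cam("wrist"); im=cv2.imread("pics/w1.png")[:,:,::-1]; crop(im,160,75,270,195,5,"pics/w1c.png")
A=np.array([onz(C,q,.038) for q in [(181,98),(236,97),(237,170),(183,169)]]);print(A.round(4),A.mean(0))
for i in range(4): d=A[i]-A[i-1]; print(np.degrees(np.arctan2(d[1],d[0])),np.linalg.norm(d))
s=r.sense();q=s["orientation"];M=Ro.from_quat([q[1],q[2],q[3],q[0]]).as_matrix();print(np.degrees(np.arctan2(M[1,0],M[0,0])))
```

```text
[[0.4504 0.2404 0.038 ]
 [0.4863 0.2089 0.038 ]
 [0.4432 0.1614 0.038 ]
 [0.4071 0.1954 0.038 ]] [0.44674699 0.20152409 0.038     ]
46.03950537909578 0.062454783301925665
-41.30495850015306 0.04778379314188855
-132.2295780018254 0.06408186285250257
136.75012025206766 0.04967193096075897
-42.31807768549116
```

View pics/w1c.png

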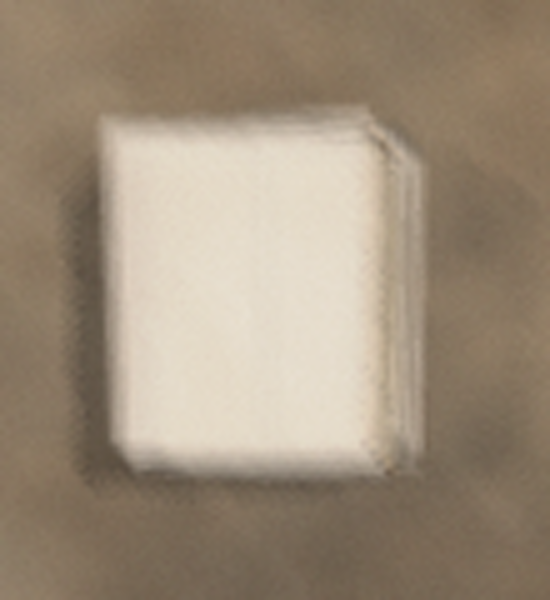

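Run:
```python
from h import *
C=cam("wrist")
for q in [(308,200),(325,195),(350,232),(243,246),(200,218),(160,205)]:
  print(q,[onz(C,q,z)[:2].round(3) for z in (.02,.06,.09)])
c=np.array([.448,.197]);x=np.array([.74,-.673]);z=np.array([.673,.74])
T=cam("top");im=cv2.imread("pics/top0.png")
for h in (.07,):
  P=[np.r_[c+a*.0935*x+b*.0375*z,h] for a,b in((1,1),(1,-1),(-1,-1),(-1,1))]
  print(np.round(P,3)); u=proj(T,P); cv2.polylines(im,[u.astype(int)],True,(0,0,255),1)
cv2.imwrite("pics/ov.png",cv2.resize(im[180:290,130:320],None,fx=4,fy=4))
```

```text
(308, 200) [array([0.472, 0.09 ]), array([0.475, 0.103]), array([0.477, 0.113])]
(325, 195) [array([0.488, 0.082]), array([0.488, 0.096]), array([0.489, 0.107])]
(350, 232) [array([0.482, 0.035]), array([0.483, 0.055]), array([0.484, 0.07 ])]
(243, 246) [array([0.39 , 0.097]), array([0.403, 0.109]), array([0.413, 0.118])]
(200, 218) [array([0.378, 0.149]), array([0.393, 0.154]), array([0.404, 0.158])]
(160, 205) [array([0.358, 0.186]), array([0.376, 0.186]), array([0.389, 0.187])]
[[0.542 0.162 0.07 ]
 [0.492 0.106 0.07 ]
 [0.354 0.232 0.07 ]
 [0.404 0.288 0.07 ]]
```

View pics/ov.png

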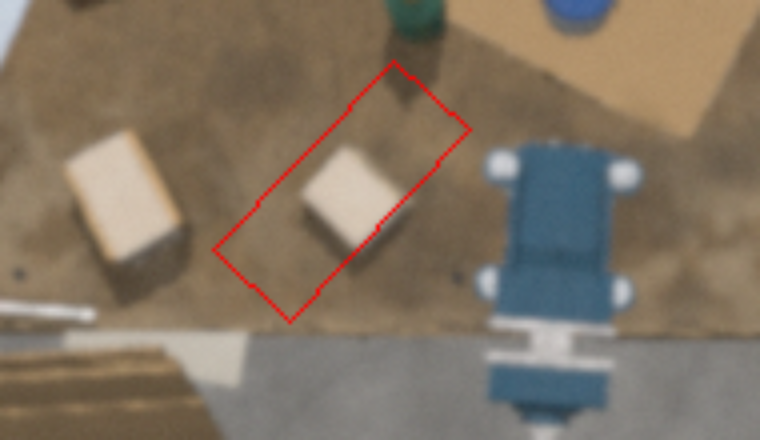

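Emit:
apply_moves([
  [-1, 0, 30, -30, 0, 0, 0],
  [-1, -1, 58, -70, 0, 0, 0],
  [-1, -1, 58, -110, 0, 0, 0],
  [-1, -1, 58, -110, 0, 0, 0],
])

```text
time_s: 2.52
tool_pos: [0.4415, 0.1987, 0.1319]
orientation: [-0.658, 0.661, -0.261, 0.249]
wrist_force: [0.1, -0.1, 0.7]
gripper_width: 0.0884
```

Run:
```python
from h import *
s=r.sense();print(s["tool_pos"],s["joint_pos"].round(2),s["time_s"],abs(s["joint_velocities"]).max())
C=cam("wrist"); im=r.grab_frame("wrist"); cv2.imwrite("pics/w2.png",im[:,:,::-1])
```

```text
[0.44154957 0.19869813 0.13189657] [0.37 0.09 2.15 0.01 0.91 1.1 ] 2.525 0.05671658471224523
```

View pics/w2.png

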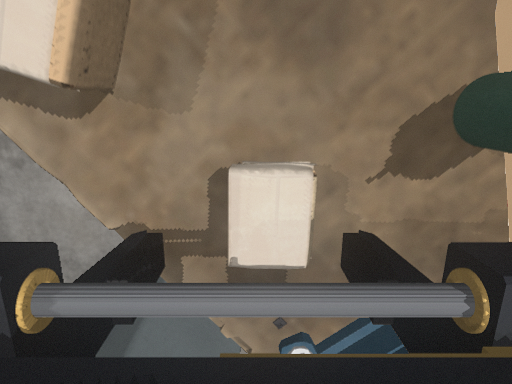

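Run:
```python
from h import *
C=cam("wrist")
A=np.array([onz(C,q,.034) for q in [(229,166),(315,166),(309,268),(229,265)]]);print(A.round(4),A.mean(0))
for i in range(4): d=A[i]-A[i-1]; print(np.degrees(np.arctan2(d[1],d[0])),np.linalg.norm(d))
s=r.sense();q=s["orientation"];M=Ro.from_quat([q[1],q[2],q[3],q[0]]).as_matrix();print(M.round(3),s["tool_pos"],np.degrees(np.arctan2(M[1,0],M[0,0])))
print((A.mean(0)-s["tool_pos"])@M)
```

```text
[[0.4568 0.234  0.034 ]
 [0.4934 0.2008 0.034 ]
 [0.4496 0.1531 0.034 ]
 [0.4135 0.1883 0.034 ]] [0.45332488 0.1940563  0.034     ]
46.614592235675524 0.06297462562518376
-42.15159811418275 0.049458216303807034
-132.60889911164963 0.06483358326569108
135.71746477141386 0.05033155803808613
[[ 0.739 -0.013  0.673]
 [-0.673  0.003  0.74 ]
 [-0.012 -1.    -0.006]] [0.4433661  0.19912293 0.1341174 ] -42.307467338658775
[0.01196903 0.09996055 0.00360186]
```

Emit:
apply_moves([
  [-1, 8, -5, -25, 0, 0, 0],
  [-1, 8, -5, -45, 0, 0, 0],
  [-1, 8, -5, -62, 0, 0, 0],
  [-1, 8, -5, -62, 0, 0, 0],
])

```text
time_s: 3.08
tool_pos: [0.4512, 0.1938, 0.072]
orientation: [-0.659, 0.66, -0.26, 0.25]
wrist_force: [-0.1, -0.6, -0.2]
gripper_width: 0.0883
```

Run:
```python
from h import *
s=r.sense();print(s["tool_pos"],s["joint_pos"].round(2),s["time_s"],s["wrist_force"].round(1))
C=cam("wrist"); im=r.grab_frame("wrist"); cv2.imwrite("pics/w3.png",im[:,:,::-1])
```

```text
[0.45124162 0.19375132 0.07204604] [0.35 0.19 2.17 0.01 0.79 1.08] 3.075 [-0.1 -0.6 -0.2]
```

View pics/w3.png

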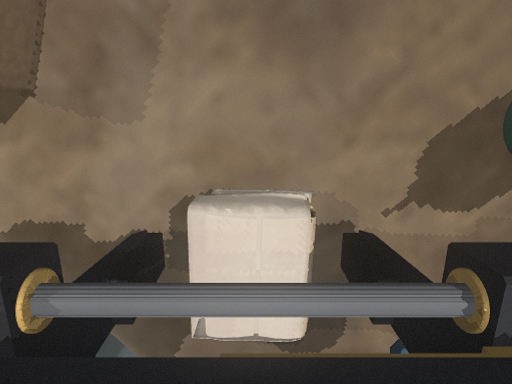

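Emit:
apply_moves([
  [-1, 0, 0, -4, 0, 0, 0],
  [1, 0, 0, -4, 0, 0, 0],
  [1, 0, 0, -4, 0, 0, 0],
  [1, 0, 0, -4, 0, 0, 0],
  [1, 0, 0, -4, 0, 0, 0],
], grip_force=20)

```text
time_s: 3.75
tool_pos: [0.4519, 0.194, 0.0688]
orientation: [-0.659, 0.66, -0.26, 0.251]
wrist_force: [0.3, -0.8, 0.1]
gripper_width: 0.0542
```

Emit:
apply_moves([
  [1, 0, 0, 0, 0, 0, 0],
  [1, 0, 0, 20, 0, 0, 0],
  [1, 0, 0, 60, 0, 0, 0],
  [1, 0, 0, 110, 0, 0, 0],
  [1, 0, 0, 160, 0, 0, 0],
])

```text
time_s: 4.38
tool_pos: [0.451, 0.1938, 0.2294]
orientation: [-0.659, 0.66, -0.26, 0.25]
wrist_force: [0.0, 0.6, -2.3]
gripper_width: 0.0543
```

Run:
```python
from h import *
s=r.sense();print(s["tool_pos"],s["gripper_width"],s["time_s"],s["wrist_force"].round(1))
C=cam("wrist"); im=r.grab_frame("wrist"); cv2.imwrite("pics/w4.png",im[:,:,::-1])
# lid angle from top0/scene0
p=[.4835,-.2434,.28]; c,sn=np.cos(p[2]),np.sin(p[2])
def W(L): return np.array([p[0]+c*L[0]-sn*L[1],p[1]+sn*L[0]+c*L[1],L[2]])
from scipy.optimize import least_squares
T=cam("top");S=cam("scene")
# lid front edge corners (outer/top)
ob=[(T,(325-.4+103/6,165-.4+160/6),.075),(T,(325-.4+413/6,165-.4+72/6),-.075),(S,(280-.4+72/6,85-.4+230/6),.075),(S,(280-.4+143/6,85-.4+68/6),-.075)]
def f(a,k=None): 
    return np.concatenate([proj(C,W((.062-.124*np.cos(a[0]),y,.062+.124*np.sin(a[0]))))[0]-uv for C,uv,y in ob])
q=least_squares(f,[1.7]);print(q.x,q.fun)
```

```text
[0.45101982 0.19380267 0.22939698] 0.0542993481813734 4.375 [ 0.   0.6 -2.3]
[1.68204834] [-0.62594186 -0.17748607  0.27761483 -0.39552244  0.46909796  0.45142952
  0.23558309 -0.77180946]
```

View pics/w4.png

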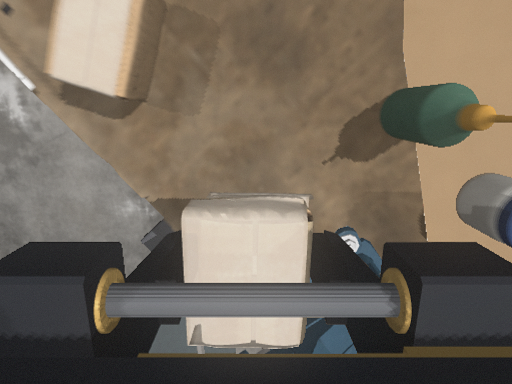

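Emit:
apply_moves([
  [1, 0, -60, 30, 0, 0, -0.1],
  [1, 0, -120, 50, 0, 0, -0.2],
  [1, 5, -180, 50, 0, 0, -0.32],
  [1, 5, -240, 50, 0, 0, -0.45],
  [1, 10, -300, 50, 0, 0, -0.55],
])

```text
time_s: 5.05
tool_pos: [0.4639, -0.1058, 0.2866]
orientation: [0.567, -0.562, 0.427, -0.424]
wrist_force: [1.8, 1.0, -1.4]
gripper_width: 0.0543
```

Emit:
apply_moves([
  [1, 0, -60, 0, 0, 0, 0],
  [1, 5, -110, 0, 0, 0, 0],
  [1, 8, -145, -30, 0, 0, 0],
  [1, 8, -145, -70, 0, 0, 0],
  [1, 8, -145, -70, 0, 0, 0],
])

```text
time_s: 5.68
tool_pos: [0.4689, -0.2496, 0.2121]
orientation: [0.566, -0.562, 0.431, -0.421]
wrist_force: [-0.4, 0.5, -3.1]
gripper_width: 0.0543
```

```bash
cat >> h.py <<'E'
PC=[.4835,-.2434,.28]
def W(L,p=PC):
    c,sn=np.cos(p[2]),np.sin(p[2]); return np.array([p[0]+c*L[0]-sn*L[1],p[1]+sn*L[0]+c*L[1],L[2]])
def L(X,p=PC):
    c,s=np.cos(p[2]),np.sin(p[2]); d=np.array(X)-[p[0],p[1],0]; return np.array([c*d[0]+s*d[1],-s*d[0]+c*d[1],X[2]])
def st():
    s=r.sense();q=s["orientation"];M=Ro.from_quat([q[1],q[2],q[3],q[0]]).as_matrix()
    print("t",s["time_s"],"tcp",s["tool_pos"].round(4),"case",L(s["tool_pos"]).round(4),"yaw",np.arctan2(M[1,0],M[0,0]).round(3),"F",s["wrist_force"].round(1),"w",s["gripper_width"].round(4),"y",M[:,1].round(3)); return s,M
E
python3 - <<'E'
from h import *
st(); im=r.grab_frame("wrist"); cv2.imwrite("pics/w5.png",im[:,:,::-1])
im=r.grab_frame("scene"); cv2.imwrite("pics/s5.png",cv2.resize(im[50:300,250:512],None,fx=3,fy=3)[:590,:,::-1])
E
```

```text
Traceback (most recent call last):
  File "h.py", line 27, in st
    print("t",s["time_s"],"tcp",s["tool_pos"].round(4),"case",L(s["tool_pos"]).round(4),"yaw",np.arctan2(M[1,0],M[0,0]).round(3),"F",s["wrist_force"].round(1),"w",s["gripper_width"].round(4),"y",M[:,1].round(3)); return s,M
                                                                                                                                                                   ^^^^^^^^^^^^^^^^^^^^^^^^
AttributeError: 'float' object has no attribute 'round'
```

```bash
sed -i 's/s\["gripper_width"\].round(4)/round(s["gripper_width"],4)/' h.py
python3 - <<'E'
from h import *
st(); im=r.grab_frame("wrist"); cv2.imwrite("pics/w5.png",im[:,:,::-1])
im=r.grab_frame("scene"); cv2.imwrite("pics/s5.png",cv2.resize(im[50:250,250:512],None,fx=3,fy=3)[:590,:,::-1])
E
```

```text
t 5.675 tcp [ 0.4689 -0.2496  0.2121] case [-0.0158 -0.0019  0.2121] yaw -1.293 F [-0.4  0.5 -3.1] w 0.0543 y [-0.008  0.013 -1.   ]
```

View pics/w5.png

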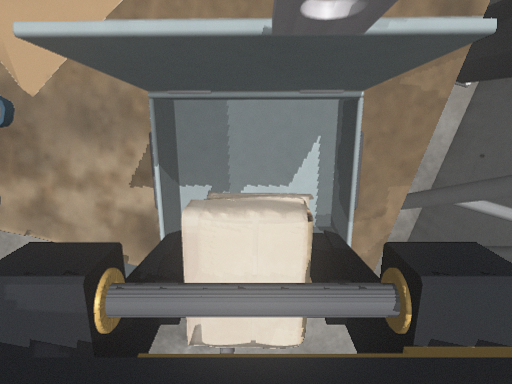

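View pics/s5.png

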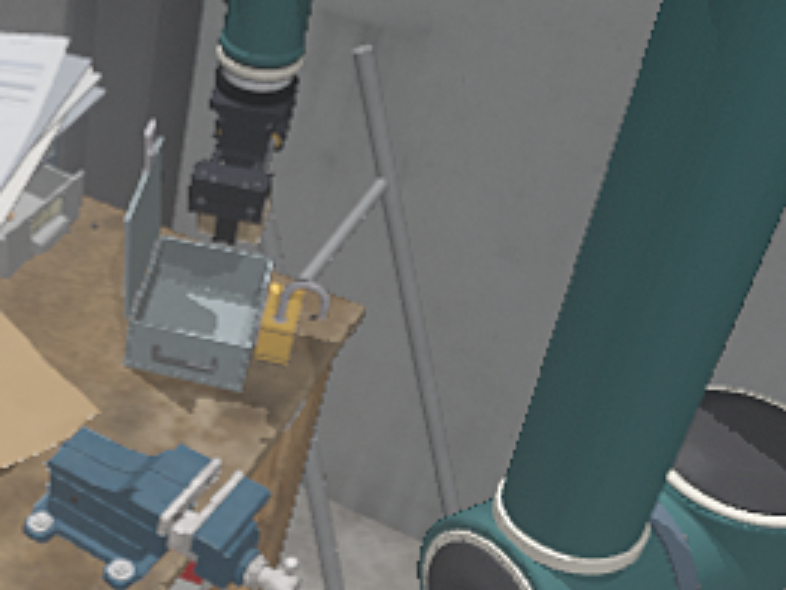

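Emit:
apply_moves([
  [1, -4, 0, -30, 0, 0, 0],
  [1, -4, 0, -65, 0, 0, 0],
  [1, -4, 0, -100, 0, 0, 0],
  [1, -4, 0, -125, 0, 0, 0],
  [1, -4, 0, -132, 0, 0, 0],
])

```text
time_s: 6.4
tool_pos: [0.4682, -0.25, 0.0848]
orientation: [0.567, -0.562, 0.427, -0.423]
wrist_force: [0.1, 0.4, -2.4]
gripper_width: 0.0542
```

Run:
```python
from h import *
st(); im=r.grab_frame("wrist"); cv2.imwrite("pics/w6.png",im[:,:,::-1])
```

```text
t 6.4 tcp [ 0.4682 -0.25    0.0848] case [-0.0166 -0.0021  0.0848] yaw -1.291 F [ 0.1  0.4 -2.4] w 0.0542 y [-0.     0.009 -1.   ]
```

View pics/w6.png

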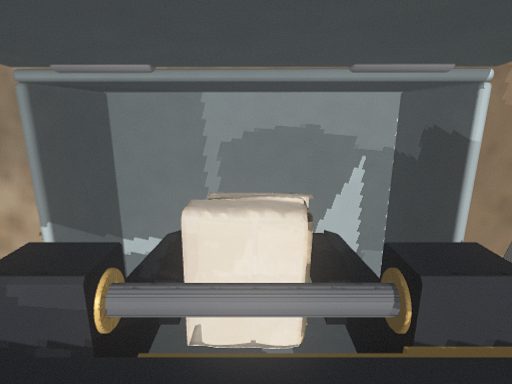

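Emit:
apply_moves([
  [1, -2, 0, -6, 0, 0, 0],
  [1, -2, 0, -10, 0, 0, 0],
  [-0.7, -2, 0, -10, 0, 0, 0],
  [-0.7, -2, 0, -10, 0, 0, 0],
  [-0.7, -2, 0, -10, 0, 0, 0],
])

```text
time_s: 7.08
tool_pos: [0.4666, -0.2504, 0.0752]
orientation: [0.567, -0.562, 0.427, -0.424]
wrist_force: [-1.0, 0.7, -0.3]
gripper_width: 0.0744
```

Emit:
apply_moves([
  [-0.7, 0, 0, 10, 0, 0, 0],
  [-0.7, 0, 0, 50, 0, 0, 0],
  [-0.7, 0, 0, 100, 0, 0, 0],
  [-0.7, 0, 0, 160, 0, 0, 0],
  [-0.7, 0, 0, 220, 0, 0, 0],
])

```text
time_s: 7.7
tool_pos: [0.4663, -0.2502, 0.2979]
orientation: [0.567, -0.562, 0.427, -0.424]
wrist_force: [1.1, -0.5, 0.3]
gripper_width: 0.0749
```

Run:
```python
from h import *
st(); C=cam("wrist");im=r.grab_frame("wrist"); cv2.imwrite("pics/w7.png",im[:,:,::-1])
```

```text
t 7.7 tcp [ 0.4663 -0.2502  0.2979] case [-0.0185 -0.0018  0.2979] yaw -1.291 F [ 1.1 -0.5  0.3] w 0.0749 y [ 0.002  0.008 -1.   ]
```

View pics/w7.png

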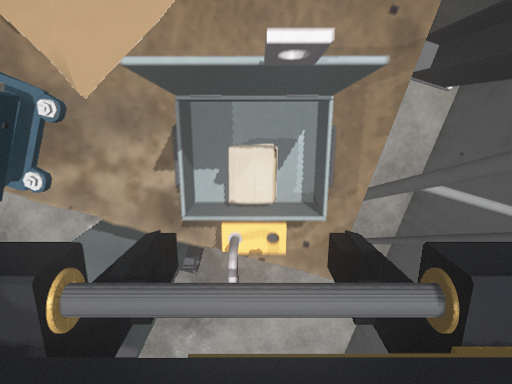

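Run:
```python
from fit import *
im=cv2.imread("pics/w7.png")[:,:,::-1]; crop(im,110,20,400,290,2.7,"pics/w7c.png")
o=[("wrist",q,p) for q,p in [((178,97),(.062,.075,.062)),((333,97),(.062,-.075,.062)),((326,218),(-.062,-.075,.062)),((183,220),(-.062,.075,.062)),((272,238),(-.083,-.02,.06)),((235.5,240),(-.083,.02,.06))]]
p,e=fit(o,PC);print(p,e.round(1))
C=cam("wrist")
X=L(onz(C,(232,279),.08)); print(X)
```

```text
[ 0.48933067 -0.25065293  0.27944571] [[ 0.3  1.6]
 [-2.4  1.7]
 [-2.5  0.4]
 [ 1.8 -1.6]
 [ 0.3 -2. ]
 [ 0.5 -4. ]]
[-0.12082733  0.01536356  0.08      ]
```

View pics/w7c.png

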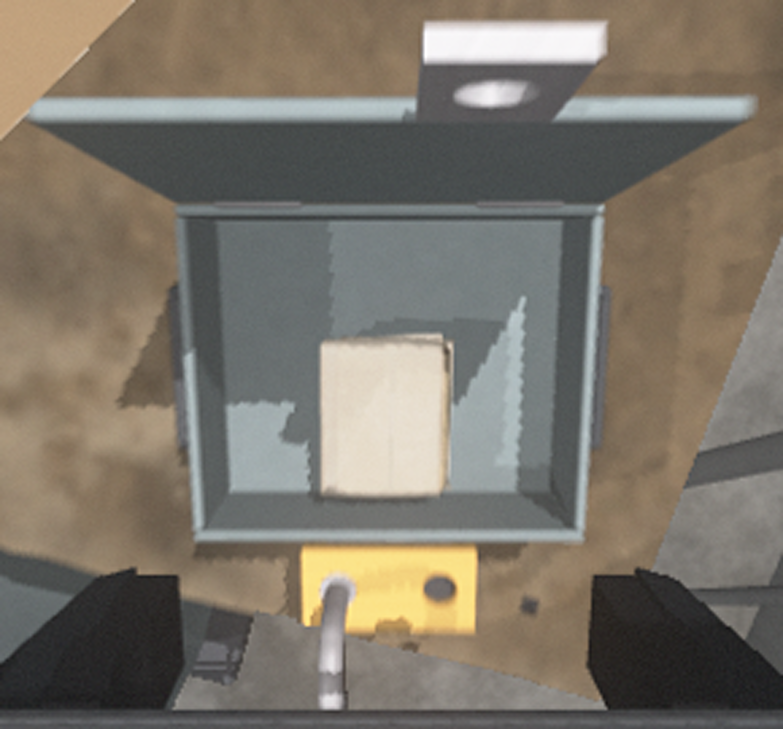

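Run:
```python
from h import *
im=cv2.imread("pics/top0.png")[:,:,::-1]; a=cv2.resize(im[45:215,285:435],None,fx=3.4,fy=3.4)
b=cv2.imread("pics/scene0.png")[:,:,::-1]; b=cv2.resize(b[50:200,160:350],None,fx=3.4,fy=3.4)
crop(a,0,0,a.shape[1],a.shape[0],1,"pics/a.png");crop(b,0,0,b.shape[1],b.shape[0],1,"pics/b.png")
```

```text
(no output)
```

View pics/a.png

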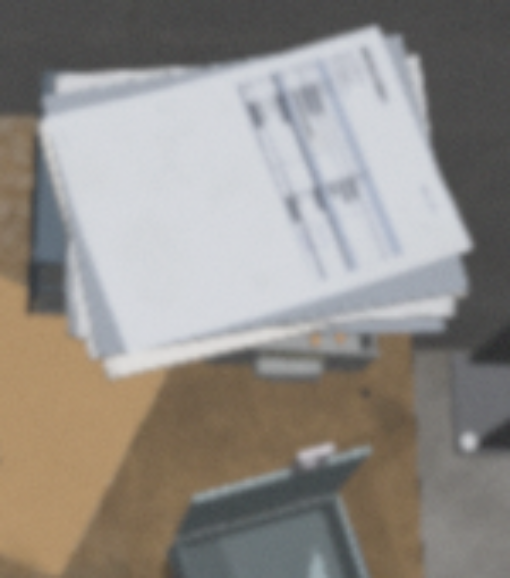

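View pics/b.png

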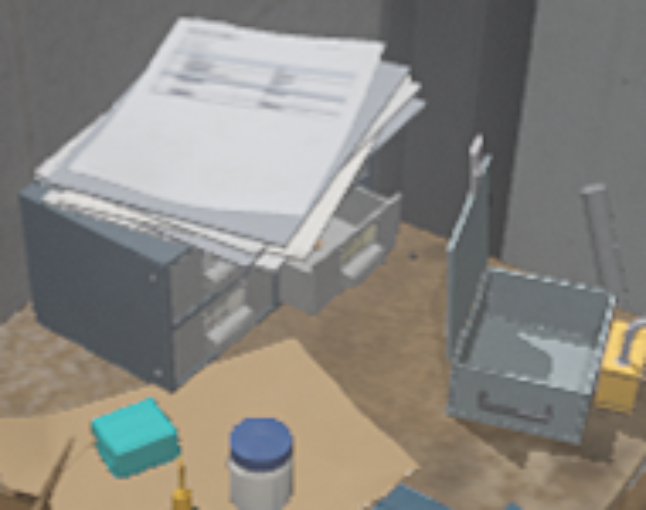

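Run:
```python
from h import *
T=cam("top");S=cam("scene")
def tri(a,b):
    o1,d1=ray(T,a);o2,d2=ray(S,b);d1/=np.linalg.norm(d1);d2/=np.linalg.norm(d2)
    k=np.linalg.lstsq(np.c_[d1,-d2],o2-o1,rcond=None)[0];p,q=o1+k[0]*d1,o2+k[1]*d2;return ((p+q)/2).round(3),np.linalg.norm(p-q).round(4),L((p+q)/2).round(3)
print(tri((317.4,154.4),(245.3,125)),tri((317.4,154.4),(240.9,127)),tri((419.4,133.2),(283.5,76.5)))
# planned position body corners
for cx in (.12,):
  for a in(-.0935,.0935):
    for b in(-.0375,.09): print(L([0,0,0])*0+W((cx+b,.02+a,.23)))
```

```text
(array([ 0.647, -0.088,  0.168]), np.float64(0.0108), array([0.2  , 0.104, 0.168])) (array([ 0.655, -0.087,  0.156]), np.float64(0.0216), array([0.208, 0.103, 0.156])) (array([ 0.702, -0.381,  0.164]), np.float64(0.0079), array([ 0.172, -0.192,  0.164]))
[ 0.58309921 -0.29123823  0.23      ]
[ 0.70563378 -0.25600289  0.23      ]
[ 0.53142071 -0.11152087  0.23      ]
[ 0.65395528 -0.07628552  0.23      ]
```

Run:
```python
from h import *
s,M=st(); p=s["tool_pos"]
def tgt(x,y,z): print((x,y,z),((W((x,y,z))-p)*1000).round(0))
tgt(.11,.02,.33);tgt(.11,.02,.24)
# arc relative: contact point r=112 + finger radius
for a in np.arange(1.68,-.01,-.12):
    rr=.108; n=np.array([np.sin(a),np.cos(a)]) # outward normal (x,z)
    P=np.array([.062-rr*np.cos(a),.062+rr*np.sin(a)])+.005*n
    print(a.round(2),P.round(4))
```

```text
t 7.75 tcp [ 0.4697 -0.2522  0.3077] case [-0.0157 -0.0047  0.3077] yaw -1.291 F [ 3.3 -1.5  4.4] w 0.0752 y [ 0.014  0.    -1.   ]
(0.11, 0.02, 0.33) [114.  58.  22.]
(0.11, 0.02, 0.24) [114.  58. -68.]
1.68 [0.0787 0.1688]
1.56 [0.0658 0.17  ]
1.44 [0.0529 0.1697]
1.32 [0.04   0.1679]
1.2 [0.0275 0.1645]
1.08 [0.0155 0.1596]
0.96 [0.0042 0.1533]
0.84 [-0.0064  0.1458]
0.72 [-0.0159  0.137 ]
0.6 [-0.0243  0.1271]
0.48 [-0.0315  0.1163]
0.36 [-0.0373  0.1047]
0.24 [-0.0417  0.0925]
0.12 [-0.0446  0.0799]
0.0 [-0.046  0.067]
```

Emit:
apply_moves([
  [1, 20, 10, 22, 0, 0, 0],
  [1, 60, 30, 25, 0, 0, 0],
  [1, 114, 58, 25, 0, 0, 0],
  [1, 114, 58, -20, 0, 0, 0],
  [1, 114, 58, -66, 0, 0, 0],
])

```text
time_s: 8.38
tool_pos: [0.585, -0.1937, 0.242]
orientation: [0.569, -0.562, 0.42, -0.43]
wrist_force: [-0.1, -0.6, -0.9]
gripper_width: 0.027
```

Emit:
apply_moves([
  [1, 0, 0, 0, 0, 0, 0],
  [1, 0, 0, 0, 0, 0, 0],
])

```text
time_s: 8.62
tool_pos: [0.5858, -0.1941, 0.2439]
orientation: [0.569, -0.562, 0.419, -0.431]
wrist_force: [0.2, 0.1, 0.3]
gripper_width: 0.007
```

Run:
```python
from h import *
s,M=st(); im=r.grab_frame("scene"); cv2.imwrite("pics/s8.png",cv2.resize(im[50:200,230:430],None,fx=3.8,fy=3.8)[:590,:,::-1])
im=r.grab_frame("top"); cv2.imwrite("pics/t8.png",cv2.resize(im[130:270,300:440],None,fx=4,fy=4)[:590,:,::-1])
```

```text
t 8.625 tcp [ 0.5858 -0.1941  0.2439] case [0.112  0.0191 0.2439] yaw -1.29 F [0.2 0.1 0.3] w 0.007 y [ 0.019 -0.002 -1.   ]
```

View pics/s8.png

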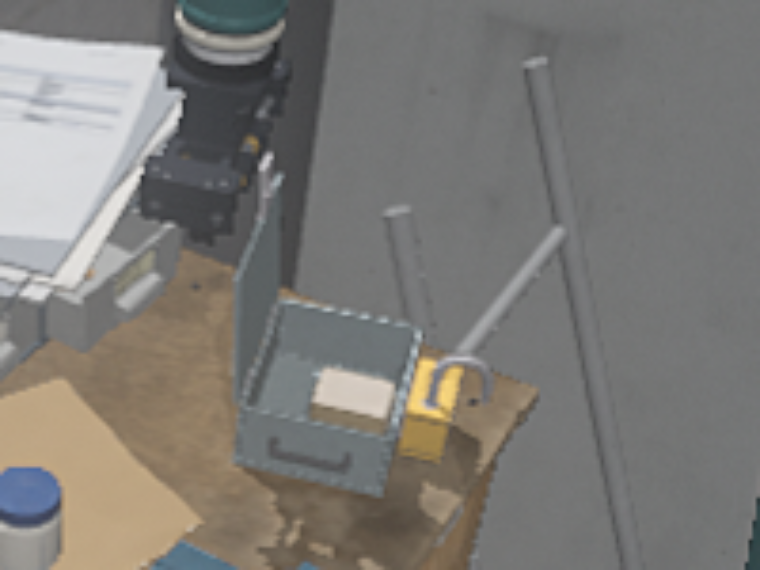

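Emit:
apply_moves([
  [1, -14, -4, -6, 0, 0, 0],
  [1, -23, -7, -6, 0, 0, 0],
  [1, -38, -11, -7, 0, 0, 0],
  [1, -53, -15, -8, 0, 0, 0],
  [1, -75, -21, -12, 0, 0, 0],
])

```text
time_s: 9.35
tool_pos: [0.5108, -0.2159, 0.2336]
orientation: [0.569, -0.561, 0.418, -0.432]
wrist_force: [2.0, 0.1, -0.5]
gripper_width: 0.0003
```

Run:
```python
from h import *
s,M=st(); im=r.grab_frame("scene"); cv2.imwrite("pics/s9.png",cv2.resize(im[50:200,230:430],None,fx=3.8,fy=3.8)[:590,:,::-1])
```

```text
t 9.35 tcp [ 0.5108 -0.2159  0.2336] case [0.0339 0.0189 0.2336] yaw -1.29 F [ 2.   0.1 -0.5] w 0.0003 y [ 0.023 -0.003 -1.   ]
```

View pics/s9.png

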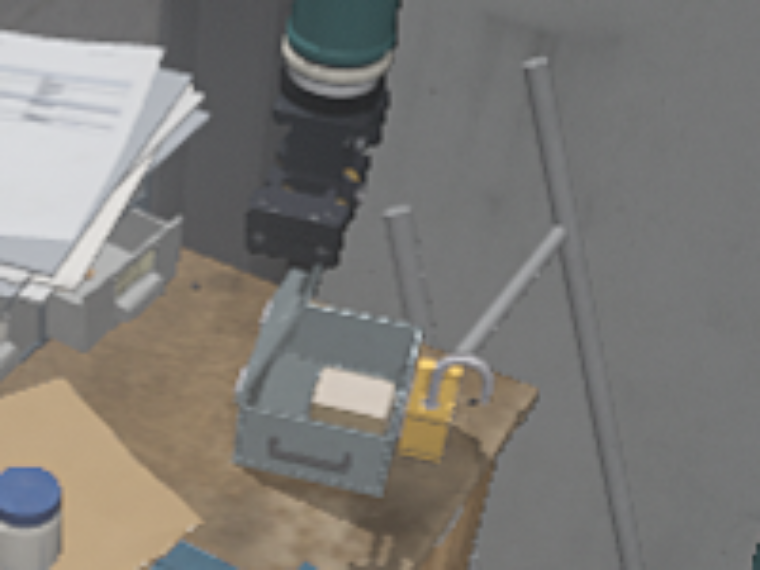

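Emit:
apply_moves([
  [1, -20, -6, -10, 0, 0, 0],
  [1, -38, -11, -23, 0, 0, 0],
  [1, -54, -15, -40, 0, 0, 0],
  [1, -66, -19, -59, 0, 0, 0],
])

```text
time_s: 9.9
tool_pos: [0.4406, -0.2351, 0.1728]
orientation: [0.568, -0.562, 0.42, -0.431]
wrist_force: [1.4, -0.1, -0.0]
gripper_width: 0.0003
```

Run:
```python
from h import *
s,M=st(); im=r.grab_frame("scene"); cv2.imwrite("pics/s10.png",cv2.resize(im[50:200,230:430],None,fx=3.8,fy=3.8)[:590,:,::-1])
```

```text
t 9.9 tcp [ 0.4406 -0.2351  0.1728] case [-0.0389  0.0199  0.1728] yaw -1.291 F [ 1.4 -0.1 -0. ] w 0.0003 y [ 0.018 -0.002 -1.   ]
```

View pics/s10.png

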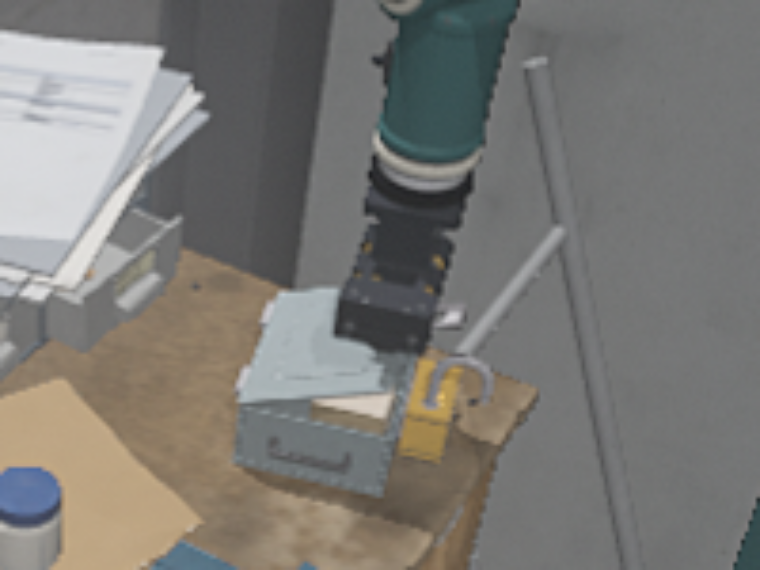

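Emit:
apply_moves([
  [1, -4, -1, -20, 0, 0, 0],
  [1, -5, -2, -34, 0, 0, 0],
  [1, -5, -2, -40, 0, 0, 0],
  [1, -5, -2, -42, 0, 0, 0],
])

```text
time_s: 10.45
tool_pos: [0.4318, -0.236, 0.1307]
orientation: [0.567, -0.563, 0.424, -0.427]
wrist_force: [-16.1, 6.8, 38.8]
gripper_width: 0.0005
```

Run:
```python
from h import *
s,M=st(); im=r.grab_frame("scene"); cv2.imwrite("pics/s11.png",cv2.resize(im[50:200,230:430],None,fx=3.8,fy=3.8)[:590,:,::-1])
```

```text
t 10.45 tcp [ 0.4318 -0.236   0.1307] case [-0.0476  0.0214  0.1307] yaw -1.29 F [-16.1   6.8  38.8] w 0.0005 y [ 0.007  0.002 -1.   ]
```

View pics/s11.png

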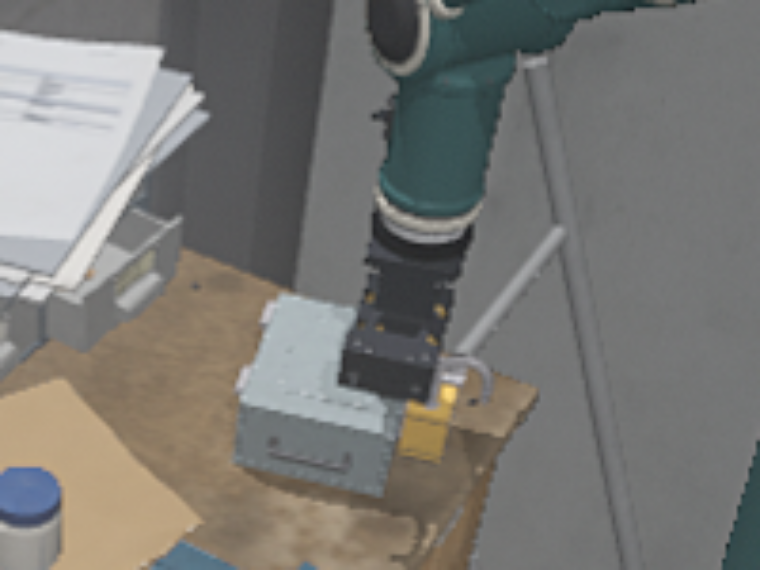

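Emit:
apply_moves([
  [1, 0, 0, 20, 0, 0, 0],
  [1, -5, -5, 70, 0, 0, 0],
  [1, -18, -26, 120, 0, 0, 0],
  [1, -18, -26, 120, 0, 0, 0],
  [1, -18, -26, 120, 0, 0, 0],
])

```text
time_s: 11.12
tool_pos: [0.4137, -0.2618, 0.2507]
orientation: [0.567, -0.563, 0.424, -0.427]
wrist_force: [-0.7, 0.8, 0.6]
gripper_width: 0.0004
```

Run:
```python
from h import *
s,M=st(); im=r.grab_frame("wrist"); s,M=st(); cv2.imwrite("pics/w12.png",im[:,:,::-1])
C=cam("wrist")
for n,X in dict(hole=(-.083,-.02,.067),long=(-.083,.02,.067),eL=(-.062,.075,.067),eR=(-.062,-.075,.067)).items(): print(n,proj(C,W(X)))
```

```text
t 11.125 tcp [ 0.4137 -0.2618  0.2507] case [-0.0721  0.0016  0.2507] yaw -1.29 F [-0.7  0.8  0.6] w 0.0004 y [ 0.007  0.002 -1.   ]
t 11.175 tcp [ 0.4133 -0.2613  0.2497] case [-0.0724  0.0022  0.2497] yaw -1.29 F [-0.8  0.1  0. ] w 0.0008 y [ 0.006  0.004 -1.   ]
hole [[277.25558692 204.65953816]]
long [[230.99202843 204.56127851]]
eL [[165.77992314 180.64646947]]
eR [[342.69786663 180.99918151]]
```

View pics/w12.png

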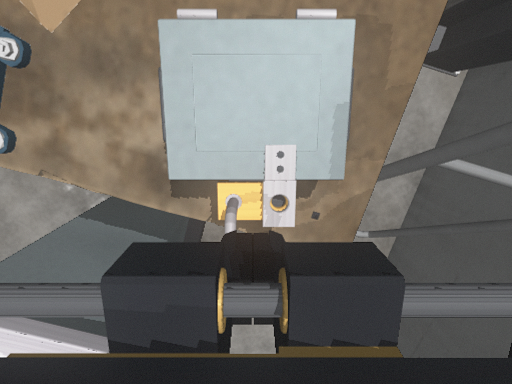

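```bash
sed -i 's/^PC=.*/PC=[.485,-.245,.28]/' h.py
cat >> h.py <<'E'
def tg(*pts):
    s,M=st(); p=s["tool_pos"]
    for q in pts: print(q,((W(np.array(q)/1000)-p)*1000).round(1))
E
python3 - <<'E'
from h import *
tg((-124,60,250),(-124,60,146),(-124,46,146))
E
```

```text
t 11.175 tcp [ 0.4133 -0.2613  0.2497] case [-0.0734  0.0041  0.2497] yaw -1.29 F [-0.8  0.1  0. ] w 0.0008 y [ 0.006  0.004 -1.   ]
(-124, 60, 250) [-64.1  39.7   0.3]
(-124, 60, 146) [ -64.1   39.7 -103.7]
(-124, 46, 146) [ -60.2   26.2 -103.7]
```

Emit:
apply_moves([
  [1, -35, 22, 0, 0, 0, 0],
  [1, -64, 40, 0, 0, 0, 0],
  [1, -64, 40, -50, 0, 0, 0],
  [1, -64, 40, -102, 0, 0, 0],
  [1, -64, 40, -104, 0, 0, 0],
])

```text
time_s: 11.8
tool_pos: [0.3454, -0.218, 0.1406]
orientation: [0.567, -0.563, 0.429, -0.421]
wrist_force: [-0.6, 0.1, 0.0]
gripper_width: 0.0003
```

Run:
```python
from h import *
tg((-124,46,144),(-124,38,144),(-123,30,144),(-120,21,144),(-114,14,144),(-106,8,144),(-97,5,144),(-95,5,144)); im=r.grab_frame("wrist"); cv2.imwrite("pics/w13.png",im[:,:,::-1])
im=r.grab_frame("top"); cv2.imwrite("pics/t13.png",cv2.resize(im[180:290,320:430],None,fx=5,fy=5)[:590,:,::-1])
```

```text
t 11.8 tcp [ 0.3454 -0.218   0.1406] case [-0.1267  0.0645  0.1406] yaw -1.289 F [-0.6  0.1  0. ] w 0.0003 y [-0.005  0.011 -1.   ]
(-124, 46, 144) [  7.7 -17.1   3.4]
(-124, 38, 144) [  9.9 -24.7   3.4]
(-123, 30, 144) [ 13.1 -32.2   3.4]
(-120, 21, 144) [ 18.4 -40.    3.4]
(-114, 14, 144) [ 26.1 -45.    3.4]
(-106, 8, 144) [ 35.5 -48.6   3.4]
(-97, 5, 144) [ 45.  -49.    3.4]
(-95, 5, 144) [ 46.9 -48.4   3.4]
```

View pics/w13.png

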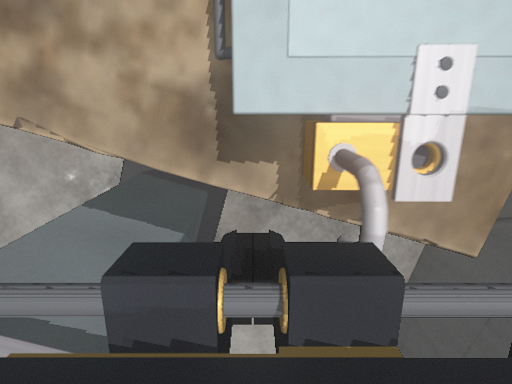

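View pics/t13.png

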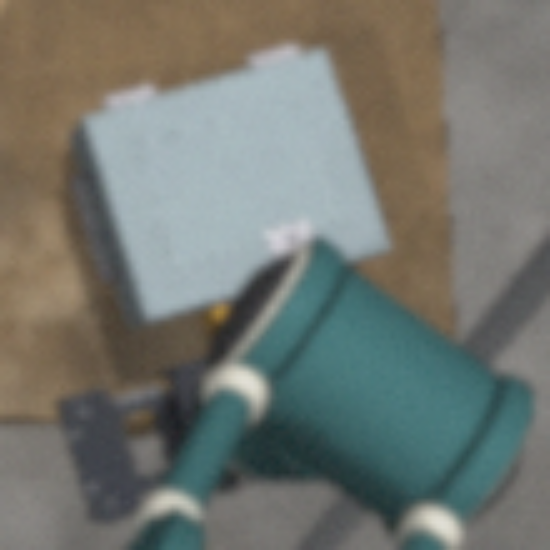

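Emit:
apply_moves([
  [1, 4, -9, 3, 0, 0, 0],
  [1, 8, -17, 3, 0, 0, 0],
  [1, 10, -25, 3, 0, 0, 0],
  [1, 13, -32, 3, 0, 0, 0],
  [1, 18, -40, 3, 0, 0, 0],
])

```text
time_s: 12.52
tool_pos: [0.3668, -0.261, 0.1478]
orientation: [0.567, -0.563, 0.426, -0.424]
wrist_force: [-1.0, 1.0, 0.3]
gripper_width: 0.0006
```

Run:
```python
from h import *
tg((-120,21,144),(-114,14,144),(-106,8,144),(-97,5,144),(-95,5,144)); im=r.grab_frame("wrist"); cv2.imwrite("pics/w14.png",im[:,:,::-1])
```

```text
t 12.525 tcp [ 0.3668 -0.261   0.1478] case [-0.1181  0.0173  0.1478] yaw -1.29 F [-1.   1.   0.3] w 0.0006 y [ 0.002  0.006 -1.   ]
(-120, 21, 144) [-2.9  3.  -3.8]
(-114, 14, 144) [ 4.8 -2.1 -3.8]
(-106, 8, 144) [14.2 -5.6 -3.8]
(-97, 5, 144) [23.6 -6.  -3.8]
(-95, 5, 144) [25.6 -5.5 -3.8]
```

View pics/w14.png

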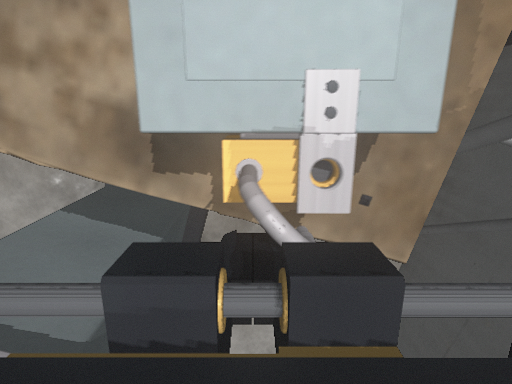

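Shackle is following the finger (now pointing to about (305,240)). Continuing the arc.

Emit:
apply_moves([
  [1, 5, -2, -4, 0, 0, 0],
  [1, 10, -4, -4, 0, 0, 0],
  [1, 15, -6, -4, 0, 0, 0],
  [1, 19, -6, -4, 0, 0, 0],
  [1, 22, -6, -4, 0, 0, 0],
])

```text
time_s: 13.2
tool_pos: [0.3897, -0.2678, 0.1439]
orientation: [0.567, -0.563, 0.425, -0.425]
wrist_force: [-3.2, -0.0, 1.1]
gripper_width: 0.0005
```

Run:
```python
from h import *
tg((-97,5,144),(-95,5,144)); im=r.grab_frame("wrist"); cv2.imwrite("pics/w15.png",im[:,:,::-1])
```

```text
t 13.2 tcp [ 0.3897 -0.2678  0.1439] case [-0.0979  0.0044  0.1439] yaw -1.289 F [-3.2 -0.   1.1] w 0.0005 y [ 0.003  0.005 -1.   ]
(-97, 5, 144) [0.7 0.8 0.1]
(-95, 5, 144) [2.6 1.3 0.1]
```

View pics/w15.png

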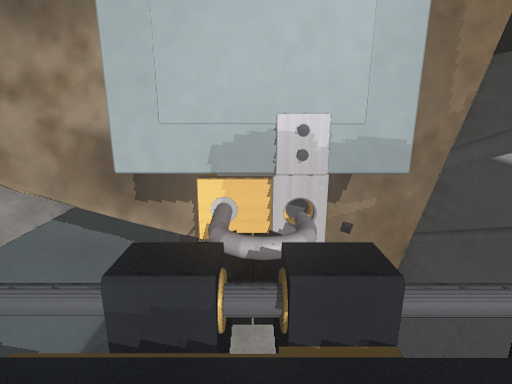

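Emit:
apply_moves([
  [1, 1, 0, 0, 0, 0, 0],
  [1, 2, 0, 0, 0, 0, 0],
  [1, 3, 1, 0, 0, 0, 0],
])

```text
time_s: 13.62
tool_pos: [0.3906, -0.2673, 0.1437]
orientation: [0.566, -0.565, 0.426, -0.423]
wrist_force: [-11.2, -5.9, 3.9]
gripper_width: 0.0003
```

Emit:
apply_moves([
  [1, -6, -2, 0, 0, 0, 0],
  [1, -12, -4, 20, 0, 0, 0],
  [1, -12, -4, 60, 0, 0, 0],
  [1, -12, -4, 80, 0, 0, 0],
  [1, -12, -4, 80, 0, 0, 0],
])

```text
time_s: 14.25
tool_pos: [0.3801, -0.2723, 0.226]
orientation: [0.566, -0.565, 0.424, -0.425]
wrist_force: [0.2, 0.3, -0.0]
gripper_width: 0.0008
```

Run:
```python
from h import *
tg((-83,0,190),(-83,0,179),(-83,0,151)); C=cam("wrist"); im=r.grab_frame("wrist"); cv2.imwrite("pics/w16.png",im[:,:,::-1])
for X in [(-.083,0,.115),(-.083,-.02,.067),(-.083,.02,.06),(-.062,.075,.067),(-.062,-.075,.067)]: print(X,proj(C,W(X)))
```

```text
t 14.25 tcp [ 0.3801 -0.2723  0.226 ] case [-0.1084  0.0028  0.226 ] yaw -1.288 F [ 0.2  0.3 -0. ] w 0.0008 y [ 0.003  0.001 -1.   ]
(-83, 0, 190) [ 25.2   4.3 -36. ]
(-83, 0, 179) [ 25.2   4.3 -47. ]
(-83, 0, 151) [ 25.2   4.3 -75. ]
(-0.083, 0, 0.115) [[255.37712777 180.57051144]]
(-0.083, -0.02, 0.067) [[280.9924188 167.430642 ]]
(-0.083, 0.02, 0.06) [[229.24743889 165.71189535]]
(-0.062, 0.075, 0.067) [[154.48212576 139.10585957]]
(-0.062, -0.075, 0.067) [[355.40144541 139.88457467]]
```

View pics/w16.png

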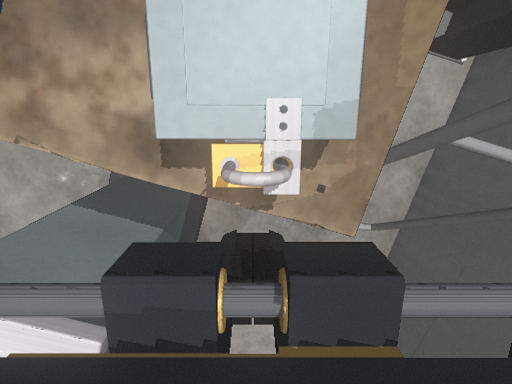

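Emit:
apply_moves([
  [1, 12, 2, -10, 0, 0, 0],
  [1, 25, 4, -30, 0, 0, 0],
  [1, 25, 4, -38, 0, 0, 0],
  [1, 25, 4, -45, 0, 0, 0],
  [1, 25, 4, -52, 0, 0, 0],
])

```text
time_s: 14.92
tool_pos: [0.4039, -0.2673, 0.1721]
orientation: [0.566, -0.565, 0.425, -0.424]
wrist_force: [-1.8, 2.1, 4.5]
gripper_width: 0.0003
```

Run:
```python
from h import *
tg((-83,0,163),(-83,0,151)); im=r.grab_frame("scene"); cv2.imwrite("pics/s17.png",cv2.resize(im[80:200,280:400],None,fx=5,fy=5)[:590,:,::-1])
```

```text
t 14.925 tcp [ 0.4039 -0.2673  0.1721] case [-0.0841  0.001   0.1721] yaw -1.288 F [-1.8  2.1  4.5] w 0.0003 y [-0.001  0.004 -1.   ]
(-83, 0, 163) [ 1.3 -0.6 -9.1]
(-83, 0, 151) [  1.3  -0.6 -21.1]
```

View pics/s17.png

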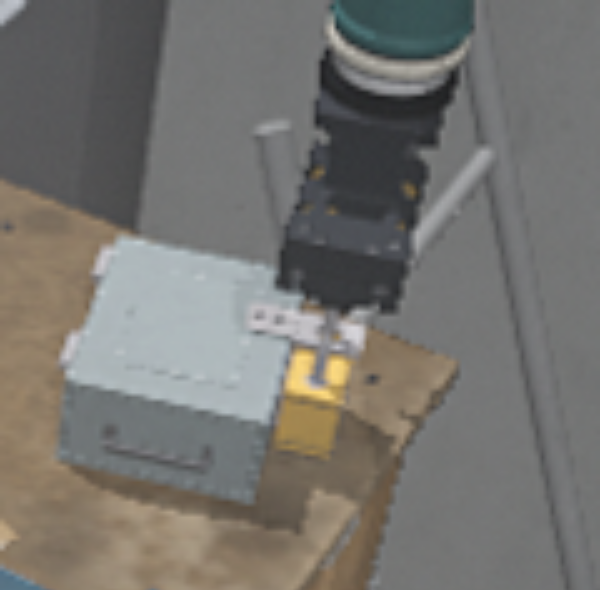

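Contact at the expected height with the spring's 4.5 N; pressing down.

Emit:
apply_moves([
  [1, 1, 0, -6, 0, 0, 0],
  [1, 1, 0, -12, 0, 0, 0],
  [1, 1, 0, -16, 0, 0, 0],
  [1, 1, 0, -19, 0, 0, 0],
  [1, 1, 0, -20, 0, 0, 0],
])

```text
time_s: 15.6
tool_pos: [0.4045, -0.2673, 0.1515]
orientation: [0.566, -0.565, 0.426, -0.423]
wrist_force: [-2.2, 1.6, 4.5]
gripper_width: 0.0005
```

Emit:
apply_moves([
  [1, 0, 0, -1, 0, 0, 0],
  [1, 0, 0, -2, 0, 0, 0],
  [1, 0, 0, -2, 0, 0, 0],
])

```text
time_s: 15.98
tool_pos: [0.4046, -0.2676, 0.1504]
orientation: [0.566, -0.565, 0.425, -0.424]
wrist_force: [-3.7, 2.7, 10.2]
gripper_width: 0.0008
```

Emit:
apply_moves([
  [1, 0, 0, -1, 0, 0, 0],
  [1, 0, 0, -2, 0, 0, 0],
  [1, 0, 0, -3, 0, 0, 0],
])

```text
time_s: 16.35
tool_pos: [0.4051, -0.2681, 0.1497]
orientation: [0.566, -0.565, 0.425, -0.424]
wrist_force: [-7.0, 4.2, 22.6]
gripper_width: 0.0006
```

Bottomed (force climbing with no travel). Lifting off to check.

Emit:
apply_moves([
  [1, 0, 0, 10, 0, 0, 0],
  [1, 0, 0, 50, 0, 0, 0],
  [1, -25, -7, 90, 0, 0, 0],
  [1, -25, -7, 90, 0, 0, 0],
  [1, -25, -7, 90, 0, 0, 0],
])

```text
time_s: 16.98
tool_pos: [0.38, -0.2751, 0.2392]
orientation: [0.566, -0.565, 0.425, -0.424]
wrist_force: [0.3, 0.2, -0.3]
gripper_width: 0.0005
```

Run:
```python
from h import *
st(); C=cam("wrist"); im=r.grab_frame("wrist"); cv2.imwrite("pics/w18.png",im[:,:,::-1])
for z in (.089,.115): print(z,proj(C,W((-.083,0,z))))
im=r.grab_frame("scene"); cv2.imwrite("pics/s18.png",cv2.resize(im[80:200,280:400],None,fx=5,fy=5)[:590,:,::-1])
S=cam("scene")
for z in (.089,.115): print(z,(proj(S,W((-.083,0,z)))-[280,80])*5)
```

```text
t 16.975 tcp [ 0.38   -0.2751  0.2392] case [-1.092e-01  1.000e-04  2.392e-01] yaw -1.289 F [ 0.3  0.2 -0.3] w 0.0005 y [ 0.     0.002 -1.   ]
0.089 [[251.65321967 167.84594644]]
0.115 [[251.48688158 174.72248631]]
0.089 [[329.94679248 323.71436549]]
0.115 [[337.47459116 290.09227208]]
```

View pics/w18.png

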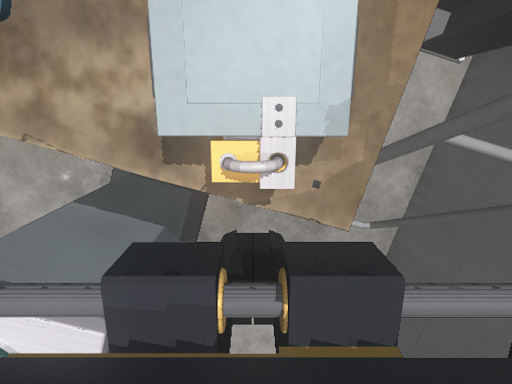

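View pics/s18.png

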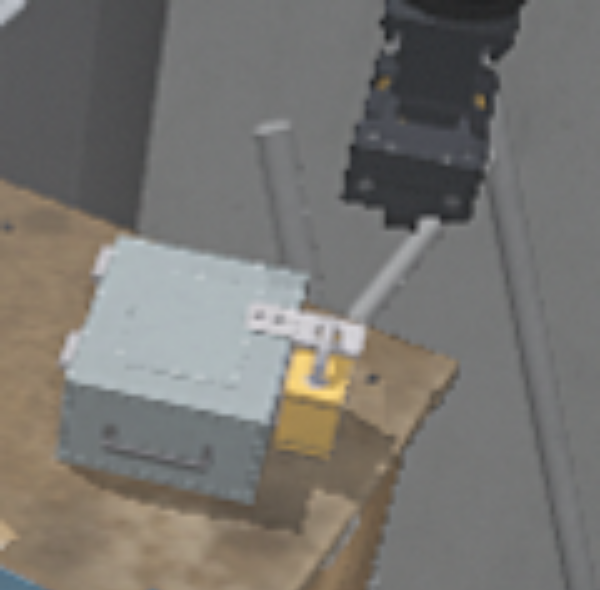

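```bash
python3 -c "
from h import *
a=cv2.imread('pics/top0.png');b=r.grab_frame('top')[:,:,::-1]
d=cv2.absdiff(a,b)[:,:,:].max(2); print([ (n,int(d[y0:y1,x0:x1].max())) for n,(x0,y0,x1,y1) in dict(big=(140,208,182,255),bottle=(220,165,245,195),jar=(262,162,290,192)).items()])
r.job_done()"
```

```text
[('big', 10), ('bottle', 17), ('jar', 8)]
the job is handed in; nothing more can be done
```

I put the small brown carton flat in the case, shut the lid, swung the shackle over the lug's eye and pressed it down until it latched. I handed the job in at about 17 s of robot time. The shackle stood at about 1.45 rad at the start, so it was clear of the lug and did not need moving before the lid.

**Last checks:**
- **Lid:** it seated at 66.7 mm, against 67 mm expected. Fingertip force reached about 39 N vertically as it bottomed. That was through the fingers, not the gripper body.
- **Shackle turn:** it reached the firm stop at angle 0, with about 11 N of resistance.
- **Shackle press:** it bottomed, with force rising to 23 N and no more travel. After I let go, the crown stayed at the latched height, at wrist pixel (253,167). I expected (252,168) for latched and (251,175) for raised.
- **Other objects:** the larger carton, bottle and jar looked unchanged between the first and last overhead pictures.

**Disagreements:**
- One early wrist-camera fit of the case was about 6–7 mm off in x and y because the arm was still moving. I discarded it and measured again with the arm at rest.
- The carton's top measured smaller than its stated size because its edges are bevelled. The grip width of 54 mm agreed with the stated size.

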